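# Set the extending baking frame to its length clip and clamp it

### The job

The extending baking frame on the tray is still pushed together as it came out of the cupboard. Slide its storage catch fully home to the free end, draw the sliding half out by its clamp, with the lever still open, until the pointer meets the line on the length clip, then squeeze the clamp's cam lever shut while you hold the half at that mark. Finish while still holding the shut clamp between the fingers, for I am about to fill the frame; leave the length clip and the things standing about alone.

Things in the scene. Friction and masses are not known exactly. Their poses are not given: they have to be found in the camera images.
- frame_ref (a point): Frame of the tray and baking frame, which are fixed. Origin on the worktop, midway between the frame's long walls; x away from the robot, square to those walls, y to the left along them, z up (z below = height over the worktop). Within 0.2 rad of the world axes. Steel walls 2 mm thick, 53 mm high at x = -79 and +79 mm and (end wall) y = -175 mm; tray x +-125, y -200 to 205, rim 13 mm high.
- catch (a joint): Travel of the storage catch (m) along frame_ref x, away from the robot: 0 to 0.004 at the start, its bolt then stops the sliding half after 4 mm; 0.025 is the end stop, free. Moves with about 1.5 N and stays where it is left. Mind the wall unit overhead: its underside is 0.49 m above the worktop, from world x = 0.59 m back, so come in low along the front.
- catch_grip (a point): On the catch's finger grip: black upright block 14 mm (x) by 20 mm (y), z 63 to 88 mm (this point at z 78, on its centre line), standing in a guide on the end wall at the right (y = -163 mm; x = -35 mm locked, -10 mm free). The guide's end blocks, 67 mm high, leave 15 mm or more beside the block before it is moved and 15 mm after.
- half (a joint): Travel of the sliding half (m) along frame_ref y, to the left: starts at 0, pushed together; stop at 0.095. Its clamp and pointer travel with it. With catch free and lever open it moves with about 1.2 N and stays where it is left. Shutting the lever drags it about 3 mm back unless it is held.
- clamp_grip: Fixed grip of the clamp, on the sliding half (its frame equals frame_ref shifted by the travel): black upright plate inside the near wall, x -72 to -64, y -131 to -85, z 58 to 88 mm. At each end an ear 4 mm thick sticks 34 mm inward (to x = -30), 38 mm clear between them, so a finger put down inside stands between and pushes the half by an ear. A steel keeper reaches on to y = -169, z 68 mm.
- grip_mid (a point): On the sliding half, where the TCP goes for a squeeze from above, fingers closing along frame_ref x: midway between the ears (y = -108 mm at travel 0), z 75 mm, over the near wall; inner face of the fixed grip 16 mm inward, outer face of the shut lever 15.5 mm outward. A bridge plate beneath is 60 mm high, within 14 mm to either side; beside it fingers may reach down to z 30 mm.
- lever_angle (a joint): Cam lever (rad): 0 shut, at its stop, flat along the wall; opens to 0.42; starts at 0.34 to 0.38. Turns about an upright pin at the clamp's left end (x = -92, y = -66 mm at travel 0); its free end, at the right, swings out towards the robot. Stays where it is left, first with 0.18 Nm; below 0.30 the cam bears on the wall, up to about 0.4 Nm (10 N at the pad); past 0.08 it stays shut.
- lever: Black lever plate on the robot's side of the near wall, 7 mm thick, reaching 55 mm from the pin, z 61 to 87 mm. Origin on the pin's axis at worktop height; the plate runs along its own -y, when shut parallel to the fixed grip. Open at 0.38 rad its tip stands 20 mm farther out: 52 mm overall from the inner face of the fixed grip to the tip, the tip 36 mm from the line through grip_mid.
- lever_pad (a point): Middle of the ribbed pad on the lever plate's outer face, 42 mm from the pin, z 75 mm; straight across from the middle of the fixed grip when shut.
- pointer (a point): Tip of the steel pointer at the left end of the clamp, on the sliding half, above the near wall, z 60 mm (y = -48 mm at travel 0).
- clip_line (a point): White line on the length clip, a black spring clip 10 mm wide on the rim of the near wall, over an engraved centimetre scale inside it; z 56 mm, axes as frame_ref. The half is at the mark when pointer and line have the same frame_ref y. Leave the clip where it is.
- clip (a joint): Place of the length clip (m) on the scale of joint half: the half is at the mark when joint half equals it. 0.035 to 0.085; 8 N would shift it.
- honey_jar: Honey jar, 64 mm wide, 99 mm high, behind the tray; leave alone. Origin under its foot.
- sugar_shaker: Small glass shaker with a steel cap, 31 mm wide, 42 mm high, behind the tray; leave alone. Origin under its foot.
- lemon: A lemon, 71 x 53 x 51 mm, behind the tray; leave alone.
- jam_jar: Jam jar, 68 mm wide, 84 mm high, left of the tray; leave alone. Origin under its foot.
- spice_jar: Spice jar with a green cap, 46 mm wide, 106 mm high, left of the tray, the nearer of the two; leave alone. Origin under its foot.
- spatula: Spatula lying left of the jars; leave alone.

How it is judged:
By the outcome, as a careful person would: the job done as asked, in the order asked, and still so for the second after the job is handed in, while the arm keeps its last pose, push and grip.
It also fails if it takes over 45 s, if anything falls off the work surface, if the arm or the gripper's body presses on something with over 40 N, if the wrist force passes 120 N, or if a joint passes its speed limit or range.

### The arm

A 7-joint arm with a two-finger parallel gripper is mounted at the origin on a cart in front of the work surface, level with it; the furniture and walls round the work are solid. World frame = base frame: x ahead of the robot, y to its left, z up, the work surface at z = 0. Lengths are in mm, angles in degrees, forces in N, time in s.
With the tool pointing down it reaches from about 425 to 800 mm from the base axis. Payload 8.3 kg.
Tool frame: the origin (TCP) lies between the finger pads, 19 mm behind the fingertips; this is the grasp point; z points along the fingers, y is the line along which they close (so a half turn about z gives the same grasp; the last joint's range is limited). The gripper opens to 85 mm and grips with 20 to 120 N. Pads are 22 mm wide; open, the fingers measure 114 mm over their backs; the gripper's body (76 mm by 85 mm) begins 54 mm behind the grasp point. The pads swing forward as they close: fully open they stand 13 mm farther back than shut.
Start: joints at [-76.37, 21.967, 0.94, 78.501, -0.361, 79.538, -2.664], TCP at [185.127, 596.936, 249.979] pointing down, gripper open.
Joint ranges: [-169.22, 169.22], [-14.56, 117.87], [-87.37, 89.26], [10.42, 133.3], [-82.24, 262.24], [0.94, 117.77], [-172.7, 172.7]. Speed limits (degrees/s): [136.94, 136.94, 172.46, 172.46, 180, 180, 180].

### API

Orientations are given as [roll, pitch, yaw] about the fixed x, y, z axes, in that order (R = Rz(yaw) Ry(pitch) Rx(roll)).
In Python, from bench import bot gives the robot as it stands.
- The arm moves only by the tool arm_command, never from a script. Its argument "deltas" is a list of rows, each a list of 2 entries, a list of its own where there are three numbers: the shift along the tool's x, y, z in cm, then the turn, a rotation vector about the tool's x, y, z in degrees. A call has 1 to 5 rows; each row is the pose to reach, as a shift and turn from the pose commanded when the call began, along the tool's axes at that moment; what a row does not reach only later rows make up. A row lasts 1/10 s, in which the tool goes at most 50 mm and 8.59 degrees, less where a joint would pass 70% of its speed; a pose out of reach is approached as far as the arm can. A call with a gripper value outside its range is refused whole. "grip" is the finger opening in cm, from 0 to 8.54, set as the call begins (left out, the last holds). The fingers move at their own pace and stop on an object; "grip_force" is the grip in N (left out, the last holds). Time passes only in rows, so rows that repeat a pose let the fingers close. It gives the time, the measured TCP pose, the force, the opening and the grip force at its end, in the units of the state.
- bot.sense(): the state, without advancing time (a new reading comes with each control period).
- bot.snapshot(name): name is "side" or "top" or "wrist"; returns a dict with "img" (420x560x3 uint8, red, green, blue), "intrinsics" (3x3 intrinsics, pixels), "rvec" (rotation vector, rad) and "tvec" (3), from world to camera coordinates, as OpenCV has them. Camera axes: x right, y down, z forward; pixel columns grow to the right and rows downward; lengths in mm; the calibration is good to about 2 mm. A picture is of the moment at which its call begins. There is no depth.
- bot.hand_in(): hands the job in; it is judged then, once.
Trained networks look in a picture, given as the dict that the camera call returned (one of the last four; its "shot" number tells which), for a name from the list of things; names that differ only in an ending like _2 or _b are one class to them, and where a whole thing is asked for, a point or a joint stands for the part that bears it (a point fixed in the world has none). Each returns a list of dicts, best first, with "score" (0 to 1); they miss things now and then, are a little off and sometimes report something else, mostly with a low value. They report only what shows in the picture. A call takes as long as a camera call.
- bot.silhouettes(target, picture): "region" (420x560 bool, what is visible of it) and "at" ([column, row] in pixels, amid what is visible of it).
The state is a dict: "time_s": time; "joint_positions": joint angles; "dq": joint speeds; "joint_efforts": joint torques, N m; "position": TCP position; "tcp_rot": TCP orientation; "force": force on the tool from outside, world axes, zero at the start; "moment": the same for the moment, N m; "grip_width": finger opening in mm; "gripper_force": force on a finger pad.
Only numpy, scipy, OpenCV 4.12 (cv2) and the standard library are available. Lean on these libraries where they do the work, as an engineer would, in place of code of your own. Each camera call takes 0.05 s, during which the arm holds its last target. There are 200 camera calls.

## Working session

There is one attempt and no reset: what is moved stays moved. The work goes in short steps, Python scripts to look and compute and a tool call to move; the robot and the scene stay as the last step left them, time stands still between calls to the robot, and variables do not carry over. Pictures are saved under pics/ and viewed, at most 10 in all, crops included, and the job is handed in when it is done.

Besides the shell and the picture viewer there is one more tool, called after "Request:" in YAML: its name, and indented under it one key for each argument. arm_command: Moves the arm, as the interface text tells. Its arguments: {"type":"object","properties":{"deltas":{"type":"array","items":{"type":"array"}},"grip":{"type":"number"},"grip_force":{"type":"number"}},"required":["deltas"]}

```bash
ls; mkdir -p pics; cat > h.py <<'E'
import numpy as np, cv2
from bench import bot
from scipy.spatial.transform import Rotation as R
def save(p,n): cv2.imwrite(f'pics/{n}.png',p['img'][:,:,::-1])
def cam(p):
    Rm=cv2.Rodrigues(np.array(p['rvec'],float))[0]; return np.array(p['intrinsics'],float),Rm,np.array(p['tvec'],float).ravel()
def proj(p,X):
    K,Rm,t=cam(p); return cv2.projectPoints(np.array(X,float).reshape(-1,1,3),Rm,t,K,None)[0].reshape(-1,2)
def onz(p,uv,z):
    K,Rm,t=cam(p); d=Rm.T@np.linalg.solve(K,[uv[0],uv[1],1]); c=-Rm.T@t; return c+d*(z-c[2])/d[2]
E
python3 - <<'E'
from h import *
s=bot.sense();print(s)
for n in ['top','side']:
    p=bot.snapshot(n);save(p,n+'0');K,Rm,t=cam(p);print(n,(-Rm.T@t).round(),K[0,0],Rm.round(2).tolist())
    for k,z in [('catch_grip',78),('clamp_grip',75),('grip_mid',75),('lever',75),('lever_pad',75),('pointer',60),('clip_line',56),('clip',56),('frame_ref',0)]:
        try:
            for d in bot.silhouettes(k,p)[:2]: print(k,round(d['score'],2),np.round(d['at'],1),onz(p,d['at'],z).round(1),d['region'].sum())
        except Exception as e: print(k,e)
E
```

```text
pics
{'time_s': 0.0, 'joint_positions': array([-76.37071394,  22.01452791,   0.94053679,  78.5628926 ,
        -0.36068563,  79.53795979,  -2.66260412]), 'dq': array([-0.04069257,  0.00984412,  0.04451079, -0.00141166, -0.0475321 ,
       -0.02003403,  0.05524105]), 'joint_efforts': array([ 1.37149627e-04, -6.27609873e+01,  8.44491161e-01, -3.71811676e+01,
        1.66288210e-02,  1.44184328e-02, -9.01559872e-06]), 'position': array([185.01245448, 596.48966679, 248.97452402]), 'tcp_rot': array([-1.79887532e+02,  3.20682775e-03,  1.62769951e+02]), 'force': array([-0.0578632 ,  0.32004737,  1.23486023]), 'moment': array([-0.01584781,  0.01476839,  0.08386321]), 'gripper_force': 0.0, 'grip_width': 85.38367762358585}
top [498. 146. 969.] 412.0606786390919 [[-0.0, -1.0, -0.02], [-0.99, 0.01, -0.12], [0.12, 0.02, -0.99]]
clamp_grip 0.64 [413.2 253.4] [ 512.4 -118.5   75. ] 248
clamp_grip 0.37 [238.6 273. ] [471.8 256.4  75. ] 472
grip_mid 0.6 [416.4 249.4] [ 520.9 -125.7   75. ] 265
grip_mid 0.2 [349.1 158.2] [722.4  13.5  75. ] 98
lever 0.5 [408.3 270.8] [ 475.5 -106.6   75. ] 176
lever_p
[... 263 characters left out ...]
3 [353.6 233.7] [560.1  -3.9   0. ] 19541
side [ 107. -864.  651.] 521.6320835516583 [[0.91, -0.42, 0.02], [-0.17, -0.41, -0.9], [0.39, 0.81, -0.44]]
catch_grip 0.54 [338.7 300.9] [ 551.2 -174.5   78. ] 193
catch_grip 0.53 [197.1 238.9] [375.5 163.2  78. ] 577
clamp_grip 0.97 [311.  287.5] [ 526.  -110.2   75. ] 467
clamp_grip 0.73 [335.9 302.7] [ 545.7 -173.9   75. ] 225
grip_mid 0.67 [311.5 290.6] [ 522.  -120.1   75. ] 514
lever 0.58 [284.9 291.9] [ 472.4 -103.8   75. ] 228
lever_pad 0.81 [286.8 292.3] [ 475.2 -106.4   75. ] 214
pointer 0.72 [286.5 281.6] [500.5 -51.6  60. ] 2555
clip_line 0.52 [340.7 301. ] [ 571.7 -149.9   56. ] 224
frame_ref 0.96 [307.4 290.7] [567.5 -20.1   0. ] 12779
```

View pics/top0.png

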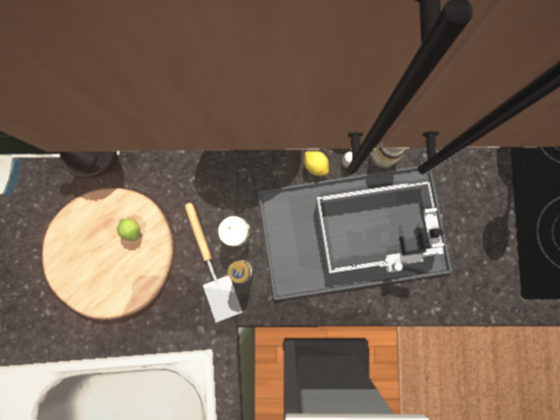

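```bash
python3 - <<'E'
import cv2
a=cv2.imread('pics/side0.png'); cv2.imwrite('pics/s0c.png',cv2.resize(a[180:380,180:440],None,fx=3,fy=3,interpolation=cv2.INTER_CUBIC))
E
```

```text
(no output)
```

View pics/s0c.png

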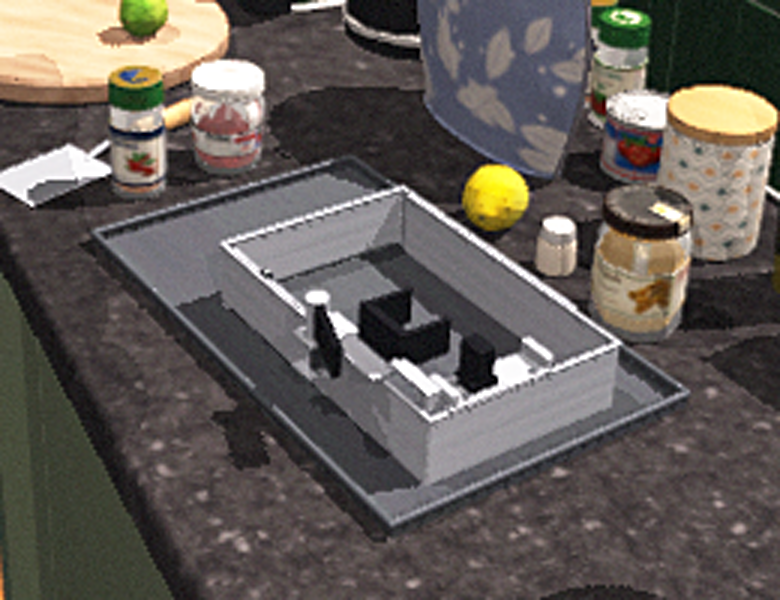

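The top view shows the tray with corners near (273,298), (260,190), (432,167) and (450,270), clamp at about (405,255) and catch at about (433,235). The side crop shows the open lever at crop (325,340), the clamp ears at (400,330), the catch block at (478,360), and the clip at about (267,272). I'll fit the frame pose from the corners.

```bash
cat >> h.py <<'E'
def f2w(q,P):
    P=np.array(P,float).reshape(-1,3);c,s=np.cos(q[2]),np.sin(q[2])
    return np.c_[q[0]+c*P[:,0]-s*P[:,1],q[1]+s*P[:,0]+c*P[:,1],P[:,2]]
E
python3 - <<'E'
from h import *
from scipy.optimize import least_squares
C=[[-125,205,13],[125,205,13],[125,-200,13],[-125,-200,13]]
top=bot.snapshot('top');side=bot.snapshot('side')
ut=np.array([(273,298),(260,190),(432,167),(450,270)]);us=np.array([(211.7,257.3),(295,232.3),(409,310),(310.7,355.7)])
W=[[-79,-176,53],[79,-176,53]];uw=np.array([(324,318.3),(385.7,295)])
def res(q,which='ts'):
    r=[]
    if 't' in which: r.append(proj(top,f2w(q,C))-ut)
    if 's' in which: r+= [proj(side,f2w(q,C))-us,proj(side,f2w(q,W))-uw]
    return np.vstack(r).ravel()
for w in ['ts','t','s']:
    o=least_squares(res,[560,0,.15],args=(w,),loss='soft_l1',x_scale=[10,10,.1]);print(w,o.x.round(3),o.fun.round(1))
# region-refine: canny edges chamfer
def sample(q,pts):
    out=[]
    for a,b in pts:
        a=np.array(a,float);b=np.array(b,float);out.append(a+(b-a)*np.linspace(0.03,.97,60)[:,None])
    return f2w(q,np.vstack(out))
seg=[(C[i],C[(i+1)%4]) for i in range(4)]+[([-80,-176,53],[80,-176,53]),([80,-176,53],[80,-50,53])]
D=[]
for p in (top,side):
    g=cv2.cvtColor(p['img'],cv2.COLOR_RGB2GRAY);e=cv2.Canny(g,60,150);D.append(np.minimum(cv2.distanceTransform(255-e,cv2.DIST_L2,5),6).astype(np.float32))
def r2(q):
    return np.hstack([cv2.remap(d,proj(p,sample(q,seg)).astype(np.float32),None,cv2.INTER_LINEAR).ravel() for p,d in zip((top,side),D)])
q0=least_squares(res,[560,0,.15],loss='soft_l1',x_scale=[10,10,.1]).x
from scipy.optimize import minimize
m=minimize(lambda q:(np.minimum(r2(q),4)).mean(),q0,method='Nelder-Mead',options=dict(initial_simplex=[q0,q0+[4,0,0],q0+[0,4,0],q0+[0,0,.02]]));print('edge',m.x.round(3),m.fun,)
q=m.x
v=side['img'].copy()
for a,b in zip(proj(side,f2w(q,[s[0] for s in seg])),proj(side,f2w(q,[s[1] for s in seg]))): cv2.line(v,tuple(np.round(a).astype(int)),tuple(np.round(b).astype(int)),(255,0,0),1)
for X in [[-35,-163,88],[-79,-48,60],[-68,-108,88],[-92,-66,88],f2w([-92,-66,.38-0.0],[[0,0,0]])[0]]:
    u=proj(side,f2w(q,[X]))[0].round().astype(int);cv2.circle(v,tuple(u),1,(0,255,0),-1)
cv2.imwrite('pics/fit.png',cv2.resize(v[180:380,180:440,::-1],None,fx=3,fy=3,interpolation=cv2.INTER_NEAREST))
print(proj(side,f2w(q,[[-35,-163,78]])), f2w(q,[[-35,-163,78],[-79,-108,75],[-79,-48,60]]).round(1))
E
```

```text
ts [ 5.66051e+02 -3.04000e+00  1.43000e-01] [ 1.3  0.1 -1.1  1.2 -2.6 -1.3  0.3  2.  -0.1 -0.9  2.9 -0.9  0.5  0.6
 -0.5 -1.7 -0.3  2.5  1.1  0.3]
t [ 5.65968e+02 -4.05900e+00  1.31000e-01] [ 0.9 -0.9 -0.1  0.1 -1.3 -0.4  0.2  3.3]
s [ 5.63351e+02 -3.21000e+00  1.58000e-01] [-1.9  0.   0.7 -0.7 -0.2  0.   0.  -1.3 -0.1  2.8  0.6 -0. ]Traceback (most recent call last):
  File "<stdin>", line 28, in <module>
    res = _minimize_neldermead(fun, x0, args, callback, bounds=bounds,
                               **options)
    fsim[k] = func(sim[k])
              ~~~~^^^^^^^^
    fx = function(np.copy(x), *(wrapper_args + args))
  File "<stdin>", line 28, in <lambda>
  File "<stdin>", line 25, in r2
cv2.error: OpenCV(4.12.0) /io/opencv/modules/imgproc/src/imgwarp.cpp:1821: error: (-215:Assertion failed) ((map1.type() == CV_32FC2 || map1.type() == CV_16SC2) && map2.empty()) || (map1.type() == CV_32FC1 && map2.type() == CV_32FC1) in function 'remap'
```

```bash
cat > fit.py <<'E'
from h import *
from scipy.ndimage import map_coordinates
from scipy.optimize import minimize
C=[[-125,205,13],[125,205,13],[125,-200,13],[-125,-200,13]]
SEG=[(C[i],C[(i+1)%4]) for i in range(4)]+[([-80,-176,53],[80,-176,53]),([80,-176,53],[80,-50,53])]
def dist(p,lo=60,hi=150):
    g=cv2.cvtColor(p['img'],cv2.COLOR_RGB2GRAY);e=cv2.Canny(g,lo,hi);return cv2.distanceTransform(255-e,cv2.DIST_L2,5)
def samp(q,seg): return f2w(q,np.vstack([np.array(a,float)+(np.array(b,float)-a)*np.linspace(.03,.97,60)[:,None] for a,b in seg]))
def fit(pics,q0,seg=SEG):
    D=[dist(p) for p in pics]
    def f(q): return sum(np.minimum(map_coordinates(d,proj(p,samp(q,seg)).T[::-1],order=1,mode='nearest'),4).mean() for p,d in zip(pics,D))
    q0=np.array(q0,float);m=minimize(f,q0,method='Nelder-Mead',options=dict(initial_simplex=[q0,q0+[4,0,0],q0+[0,4,0],q0+[0,0,.02]]));return m.x,m.fun
def draw(p,q,pts=[],seg=SEG):
    v=p['img'].copy()
    for a,b in seg:
        a,b=proj(p,f2w(q,[a,b])).round().astype(int).tolist();cv2.line(v,a,b,(255,0,0),1)
    for u in proj(p,f2w(q,pts)).round().astype(int).tolist(): cv2.circle(v,u,1,(0,255,0),-1)
    return v[:,:,::-1]
E
python3 - <<'E'
from fit import *
top=bot.snapshot('top');side=bot.snapshot('side')
for ps in ([top],[side],[top,side]):
    q,f=fit(ps,[565,-3,.148]);print(q.round(3),round(f,2))
v=draw(side,q,[[-35,-163,88],[-79,-48,60],[-68,-131,88],[-68,-85,88],[-92,-66,88]])
cv2.imwrite('pics/fit.png',cv2.resize(v[180:380,180:440],None,fx=3,fy=3,interpolation=cv2.INTER_NEAREST))
print(f2w(q,[[-35,-163,78],[-79,-108,75],[-79,-48,60]]).round(1))
E
```

```text
[ 5.63646e+02 -9.23000e-01  1.47000e-01] 0.61
[ 5.65215e+02 -4.48700e+00  1.69000e-01] 0.54
[ 5.63143e+02 -3.37000e-01  1.48000e-01] 1.09
[[ 552.5 -166.7   78. ]
 [ 500.9 -118.8   75. ]
 [ 492.1  -59.4   60. ]]
```

View pics/fit.png

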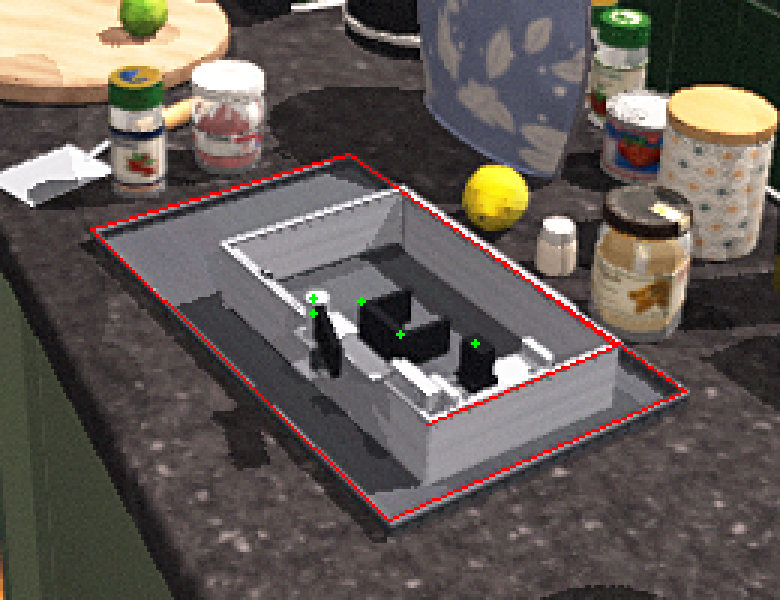

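The overlay fits well: tray edges and the predicted catch (475,343), ear (400,334), pointer (313,313) and pin points land on the parts. Next I plan the approach.

```bash
cat >> h.py <<'E'
def rot(yaw): return R.from_euler('xyz',[180,0,yaw],degrees=True)
def delta(p0,R0,p1,R1):
    return (R0.inv().apply(np.array(p1,float)-p0)/10).round(2).tolist(), (R0.inv()*R1).as_rotvec(degrees=True).round(1).tolist()
def chain(ways,p0=None,y0=None):
    s=bot.sense()
    if p0 is None: p0=s['position'];R0=R.from_euler('xyz',s['tcp_rot'],degrees=True)
    else: R0=rot(y0)
    for w in ways:
        R1=rot(w[3]);print(w,delta(p0,R0,w[:3],R1));p0=np.array(w[:3],float);R0=R1
E
python3 - <<'E'
from h import *
q=[563.1,-.3,.148]
chain([(330,410,250,130.5),(450,200,250,98.5),(480,-40,220,98.5),(470,-120,200,98.5)],[185.127,596.936,249.979],162.77)
p=bot.snapshot('side');d=onz(p,(269,270.7),56);print(d); c,s=np.cos(.148),np.sin(.148);print((np.array([[c,s],[-s,c]])@(d[:2]-q[:2])))
E
```

```text
(330, 410, 250, 130.5) ([-19.37, -13.56, -0.0], [-0.0, -0.0, 32.3])
(450, 200, 250, 98.5) ([-23.76, -4.51, -0.0], [0.0, -0.0, 32.0])
(480, -40, 220, 98.5) ([-24.18, -0.58, 3.0], [0.0, 0.0, 0.0])
(470, -120, 200, 98.5) ([-7.76, -2.17, 2.0], [0.0, 0.0, 0.0])
[486.5767493    6.73994838  56.        ]
[-74.64858387  18.24712845]
```

Request:
arm_command:
  deltas:
    - [[-19.4,-13.6,0],[0,0,32.3]]
    - [[-19.4,-13.6,0],[0,0,32.3]]
    - [[-19.4,-13.6,0],[0,0,32.3]]
    - [[-19.4,-13.6,0],[0,0,32.3]]
    - [[-19.4,-13.6,0],[0,0,32.3]]
  grip: 0

```text
time_s: 1.75
position: [332.4, 406.5, 250.4]
tcp_rot: [180.0, 0.0, 130.1]
force: [1.4, -0.4, 0.3]
grip_width: 12.3
gripper_force: 0.0
```

Request:
arm_command:
  deltas:
    - [[-23.8,-4.5,0],[0,0,32]]
    - [[-23.8,-4.5,0],[0,0,32]]
    - [[-23.8,-4.5,0],[0,0,32]]
    - [[-23.8,-4.5,0],[0,0,32]]
    - [[-23.8,-4.5,0],[0,0,32]]

```text
time_s: 2.25
position: [451.5, 196.5, 250.5]
tcp_rot: [179.9, -0.0, 98.1]
force: [0.3, 0.4, 0.4]
grip_width: 0.2
gripper_force: 0.0
```

Request:
arm_command:
  deltas:
    - [[-24.2,-0.6,3],[0,0,0]]
    - [[-24.2,-0.6,3],[0,0,0]]
    - [[-24.2,-0.6,3],[0,0,0]]
    - [[-24.2,-0.6,3],[0,0,0]]
    - [[-24.2,-0.6,3],[0,0,0]]

```text
time_s: 2.75
position: [479.9, -43.6, 220.2]
tcp_rot: [179.9, -0.0, 98.4]
force: [0.3, -0.5, 0.5]
grip_width: -0.2
gripper_force: 0.0
```

Request:
arm_command:
  deltas:
    - [[-7.8,-2.2,2],[0,0,0]]
    - [[-7.8,-2.2,2],[0,0,0]]
    - [[-7.8,-2.2,2],[0,0,0]]
    - [[-7.8,-2.2,2],[0,0,0]]

```text
time_s: 3.15
position: [469.6, -121.7, 200.0]
tcp_rot: [-180.0, -0.0, 98.4]
force: [1.0, 0.9, 0.0]
grip_width: 0.1
gripper_force: 0.0
```

```bash
python3 - <<'E'
from fit import *
q=[563.1,-.3,.148]
p=bot.snapshot('wrist');K,Rm,t=cam(p);print((-Rm.T@t).round(1),K[0,0])
for k,z in [('catch_grip',78),('clamp_grip',75),('lever_pad',75),('pointer',60),('clip_line',56),('clip',56)]:
    for d in bot.silhouettes(k,p)[:1]: print(k,round(d['score'],2),np.round(d['at'],1),onz(p,d['at'],z).round(1))
print(bot.sense()['position'])
v=draw(p,q,[[-42,-173,88],[-28,-153,88],[-79,-48,60],[-68,-131,88],[-68,-85,88],[-30,-131,88],[-30,-85,88],[-92,-66,88]])
cv2.imwrite('pics/w1.png',v)
E
```

```text
[458.1 -44.1 322.4] 309.5834715275011
catch_grip 0.91 [364.3 268.3] [ 550.7 -165.5   78. ]
clamp_grip 0.84 [342.2 211.6] [ 521.4 -117.6   75. ]
lever_pad 0.98 [302.1 184.1] [484.  -99.1  75. ]
pointer 0.84 [321.5 181.5] [501.8 -97.7  60. ]
[ 470.11302726 -120.36257397  200.14194606]
```

View pics/w1.png

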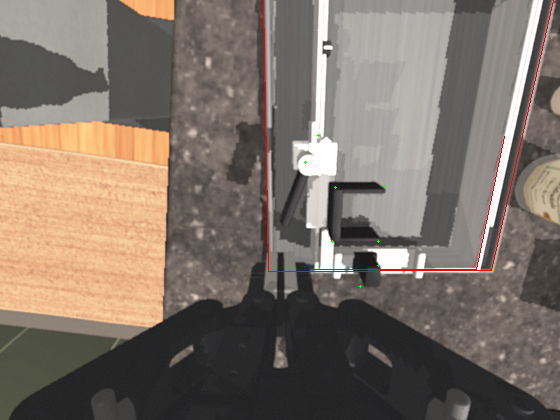

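The wrist view shows the frame fit on target: clip at (326,48), pointer near (318,135), lever (295,198), ears (333–383,187–240), catch block (366,267).

```bash
cat >> h.py <<'E'
Q=np.array([563.1,-.3,.148])
def inframe(P):
    c,s=np.cos(Q[2]),np.sin(Q[2]);d=np.array(P[:2])-Q[:2];return np.array([c*d[0]+s*d[1],-s*d[0]+c*d[1],P[2]])
def fw(x,y,z): return tuple(f2w(Q,[[x,y,z]])[0].round(1))+(98.48,)
E
python3 - <<'E'
from h import *
s=bot.sense();print(inframe(s['position']).round(1),s['tcp_rot'])
chain([fw(-65,-163,125),fw(-65,-163,92)])
E
```

```text
[-109.7 -105.   200.1] [ 1.79986722e+02 -5.54080048e-03  9.85760130e+01]
(np.float64(522.8), np.float64(-171.1), np.float64(125.0), 98.48) ([-5.8, 4.45, 7.51], [0.0, -0.0, 0.1])
(np.float64(522.8), np.float64(-171.1), np.float64(92.0), 98.48) ([0.0, -0.0, 3.3], [0.0, 0.0, 0.0])
```

Request:
arm_command:
  deltas:
    - [[-5.8,4.45,4],[0,0,0]]
    - [[-5.8,4.45,7.5],[0,0,0]]
    - [[-5.8,4.45,7.5],[0,0,0]]
    - [[-5.8,4.45,9.5],[0,0,0]]
    - [[-5.8,4.45,10.8],[0,0,0]]

```text
time_s: 4.0
position: [522.0, -171.6, 91.2]
tcp_rot: [-179.9, -0.0, 98.5]
force: [-0.5, 0.2, 0.3]
grip_width: 0.3
gripper_force: 0.0
```

```bash
python3 - <<'E'
from fit import *
s=bot.sense();print(s['position'].round(1),inframe(s['position']).round(1),s['force'].round(1),s['tcp_rot'])
p=bot.snapshot('side');cv2.imwrite('pics/s1.png',cv2.resize(p['img'][160:380,200:440,::-1],None,fx=2.5,fy=2.5,interpolation=cv2.INTER_CUBIC))
E
```

```text
[ 522.  -171.6   91.2] [ -65.9 -163.4   91.2] [-0.5  0.2  0.3] [-1.79933097e+02 -1.99099634e-02  9.84881849e+01]
```

View pics/s1.png

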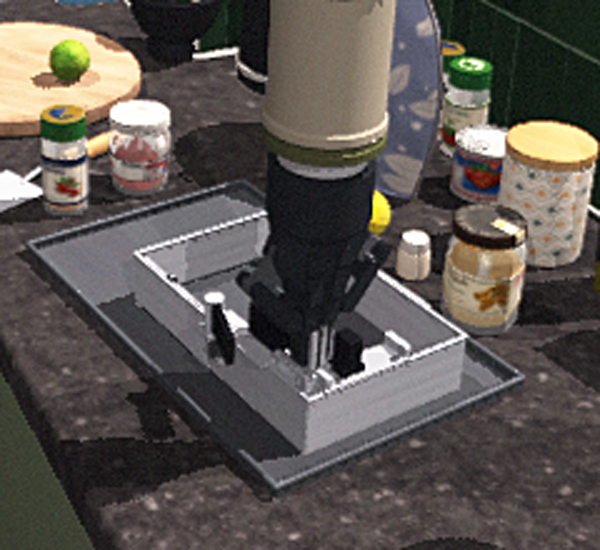

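The closed fingers stand just on the robot side of the catch block at crop (348,350), clear of the guide. I'll push.

Request:
arm_command:
  deltas:
    - [[0,1,0],[0,0,0]]
    - [[0,2,0],[0,0,0]]
    - [[0,2.6,0],[0,0,0]]
    - [[0,3.2,0],[0,0,0]]
    - [[0,3.2,0],[0,0,0]]

```text
time_s: 4.55
position: [555.3, -167.1, 92.5]
tcp_rot: [179.9, 0.0, 98.5]
force: [0.2, 0.4, -1.1]
grip_width: 0.0
gripper_force: 0.0
```

Request:
arm_command:
  deltas:
    - [[0,0.4,0],[0,0,0]]
    - [[0,0.4,0],[0,0,0]]

```text
time_s: 4.75
position: [558.3, -166.9, 92.1]
tcp_rot: [180.0, 0.0, 98.5]
force: [0.6, -0.7, -0.5]
grip_width: 0.3
gripper_force: 0.0
```

Request:
arm_command:
  deltas:
    - [[0,0.3,0],[0,0,0]]
    - [[0,0.5,0],[0,0,0]]
    - [[0,0.5,0],[0,0,0]]

```text
time_s: 5.05
position: [561.0, -166.7, 91.9]
tcp_rot: [-179.8, -0.1, 98.4]
force: [-9.7, 0.4, 7.4]
grip_width: -0.0
gripper_force: 4.8
```

```bash
python3 - <<'E'
from fit import *
s=bot.sense();print(s['position'].round(1),inframe(s['position']).round(1),s['force'].round(1))
p=bot.snapshot('side')
for d in bot.silhouettes('catch_grip',p)[:2]: print(d['score'],d['at'],inframe(onz(p,d['at'],76)))
p=bot.snapshot('side');cv2.imwrite('pics/s2.png',cv2.resize(p['img'][230:350,280:440,::-1],None,fx=4,fy=4,interpolation=cv2.INTER_CUBIC))
E
```

```text
[ 561.  -166.7   91.9] [ -26.6 -164.3   91.9] [-9.7  0.4  7.4]
0.5 [352.6, 298.8] [  -8.65421239 -177.02049072   76.        ]
```

View pics/s2.png

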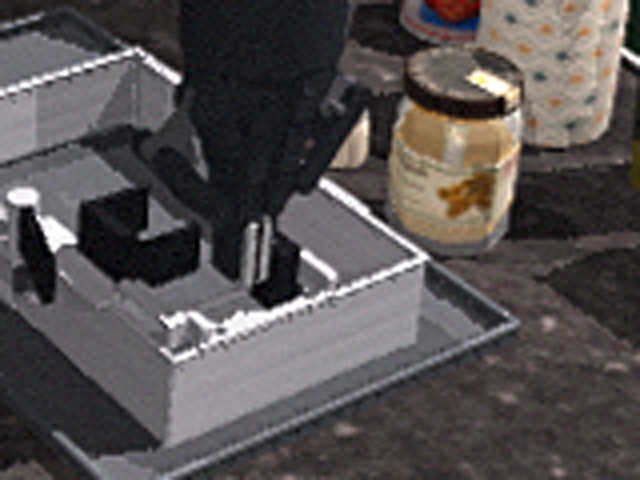

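The catch block is at about (280,268), finger against it, with 9.7 N reaction: it is on the end stop. One more check push, then back off and up.

Request:
arm_command:
  deltas:
    - [[0,0.2,0],[0,0,0]]
    - [[0,0.3,0],[0,0,0]]

```text
time_s: 5.4
position: [561.8, -166.8, 91.7]
tcp_rot: [-179.6, -0.1, 98.3]
force: [-21.3, 0.9, 16.5]
grip_width: -0.1
gripper_force: 10.8
```

Request:
arm_command:
  deltas:
    - [[0,-0.5,0],[0,0,0]]
    - [[0,-1.5,0],[0,0,0]]
    - [[0,-2,-3.5],[0,0,0]]
    - [[0,-4,-6],[0,0,0]]
    - [[0,-6,-6],[0,0,0]]
  grip: 0

```text
time_s: 5.9
position: [508.0, -175.6, 155.3]
tcp_rot: [179.7, 0.1, 98.5]
force: [-0.4, -1.4, -0.3]
grip_width: -0.3
gripper_force: 0.0
```

```bash
python3 - <<'E'
from h import *
s=bot.sense();print(inframe(s['position']).round(1),s['force'].round(1))
chain([fw(-88,-108,150),fw(-88,-108,74)])
E
```

```text
[ -80.4 -165.2  155.3] [-0.4 -1.4 -0.3]
(np.float64(492.0), np.float64(-120.1), np.float64(150.0), 98.48) ([5.72, -0.76, 0.52], [0.3, 0.1, -0.0])
(np.float64(492.0), np.float64(-120.1), np.float64(74.0), 98.48) ([0.0, -0.0, 7.6], [0.0, 0.0, 0.0])
```

Request:
arm_command:
  deltas:
    - [[5.7,-0.8,0.5],[0,0,0]]
    - [[5.7,-0.8,0.5],[0,0,0]]
    - [[5.7,-0.8,0.5],[0,0,0]]
    - [[5.7,-0.8,0.5],[0,0,0]]
    - [[5.7,-0.8,0.5],[0,0,0]]
  grip: 8.5

```text
time_s: 6.4
position: [490.5, -120.4, 147.2]
tcp_rot: [180.0, 0.0, 98.4]
force: [0.1, -0.3, 0.5]
grip_width: 72.1
gripper_force: 0.0
```

Request:
arm_command:
  deltas:
    - [[0,0,0],[0,0,0]]
    - [[0,0,0],[0,0,0]]
    - [[0,0,0],[0,0,0]]

```text
time_s: 6.7
position: [490.2, -119.8, 146.9]
tcp_rot: [-180.0, 0.0, 98.4]
force: [0.7, -0.3, -0.3]
grip_width: 84.6
gripper_force: 0.0
```

```bash
python3 - <<'E'
from fit import *
s=bot.sense();print(inframe(s['position']).round(1),s['force'].round(1),s['grip_width'])
chain([fw(-88,-108,74)])
p=bot.snapshot('wrist')
for k,z in [('catch_grip',78),('clamp_grip',75),('lever_pad',75),('clip_line',56),('clip',56)]:
    for d in bot.silhouettes(k,p)[:1]: print(k,round(d['score'],2),np.round(d['at'],1),inframe(onz(p,d['at'],z)).round(1))
v=draw(p,Q,[[-17,-173,88],[-3,-153,88],[-79,-48,60],[-68,-131,88],[-68,-85,88],[-30,-131,88],[-30,-85,88],[-92,-66,88],[-79,18,56]])
cv2.imwrite('pics/w2.png',v)
E
```

```text
[ -89.7 -107.5  146.9] [ 0.7 -0.3 -0.3] 84.6385021909447
(np.float64(492.0), np.float64(-120.1), np.float64(74.0), 98.48) ([-0.05, 0.17, 7.29], [-0.0, 0.0, -0.1])
catch_grip 0.58 [350.2 284. ] [ -40.9 -146.    78. ]
clamp_grip 0.55 [327.2 237.1] [ -58.2 -111.6   75. ]
lever_pad 0.74 [274.5 201.1] [-93.8 -86.1  75. ]
clip_line 0.66 [350.  285.5] [ -35.3 -160.8   56. ]
clip 0.49 [306.4  32.3] [-73.8  16.   56. ]
```

View pics/w2.png

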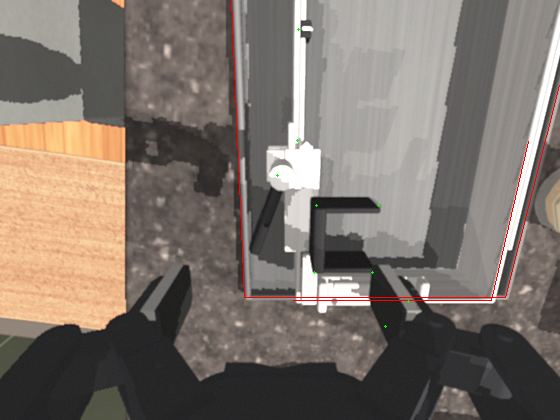

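The clip with its white line is at (306,30), the lever from (280,172) to (257,250), ears at (345,203) and (345,262); predictions agree within about 2 mm. Descending.

Request:
arm_command:
  deltas:
    - [[0,0.15,3],[0,0,0]]
    - [[0,0.15,4.5],[0,0,0]]
    - [[0,0.15,6],[0,0,0]]
    - [[0,0.15,7.3],[0,0,0]]
    - [[0,0.15,7.3],[0,0,0]]

```text
time_s: 7.5
position: [490.6, -118.8, 72.4]
tcp_rot: [-179.8, -0.0, 98.5]
force: [0.1, -0.1, -0.6]
grip_width: 84.9
gripper_force: 0.0
```

Request:
arm_command:
  deltas:
    - [[0.5,0,0],[0,0,0]]
    - [[1.0,0,0],[0,0,0]]
    - [[2,0,0],[0,0,0]]
    - [[3,0,0],[0,0,0]]
    - [[3,0,0],[0,0,0]]

```text
time_s: 8.0
position: [487.4, -86.9, 74.2]
tcp_rot: [180.0, -0.1, 98.6]
force: [0.0, -0.6, 0.2]
grip_width: 84.9
gripper_force: 0.0
```

```bash
python3 - <<'E'
from fit import *
s=bot.sense();print(inframe(s['position']).round(1),s['force'].round(1),s['grip_width'])
p=bot.snapshot('wrist')
v=draw(p,Q,[])
v2=draw(bot.snapshot('side'),Q,[])
cv2.imwrite('pics/w3.png',np.hstack([cv2.resize(v[0:330,180:420],None,fx=1.7,fy=1.7,interpolation=cv2.INTER_CUBIC),cv2.resize(v2[190:350,230:340],(385,561),interpolation=cv2.INTER_CUBIC)]))
E
```

```text
[-87.6 -74.5  74.2] [ 0.  -0.6  0.2] 84.93116178161807Traceback (most recent call last):
  File "<stdin>", line 4, in <module>
  File "fit.py", line 17, in draw
    for u in proj(p,f2w(q,pts)).round().astype(int).tolist(): cv2.circle(v,u,1,(0,255,0),-1)
             ~~~~^^^^^^^^^^^^^^
  File "h.py", line 8, in proj
    K,Rm,t=cam(p); return cv2.projectPoints(np.array(X,float).reshape(-1,1,3),Rm,t,K,None)[0].reshape(-1,2)
                          ^^^^^^^^^^^^^^^^^^^^^^^^^^^^^^^^^^^^^^^^^^^^^^^^^^^^^^^^^^^^^^^^^^^^^^^^^^^
AttributeError: 'NoneType' object has no attribute 'reshape'
```

```bash
python3 - <<'E'
from fit import *
p=bot.snapshot('wrist');v=p['img'][:,:,::-1];v2=bot.snapshot('side')['img'][:,:,::-1]
print(proj(p,f2w(Q,[[-79,-48,60],[-79,-23,60],[-74,18,56]])).round(1).tolist())
cv2.imwrite('pics/w3.png',np.hstack([cv2.resize(v[0:330,180:420],None,fx=1.7,fy=1.7,interpolation=cv2.INTER_CUBIC),cv2.resize(v2[190:350,230:340],(385,561),interpolation=cv2.INTER_CUBIC)]))
E
```

```text
[[299.4, 223.7], [300.5, 171.2], [314.0, 72.5]]
```

View pics/w3.png

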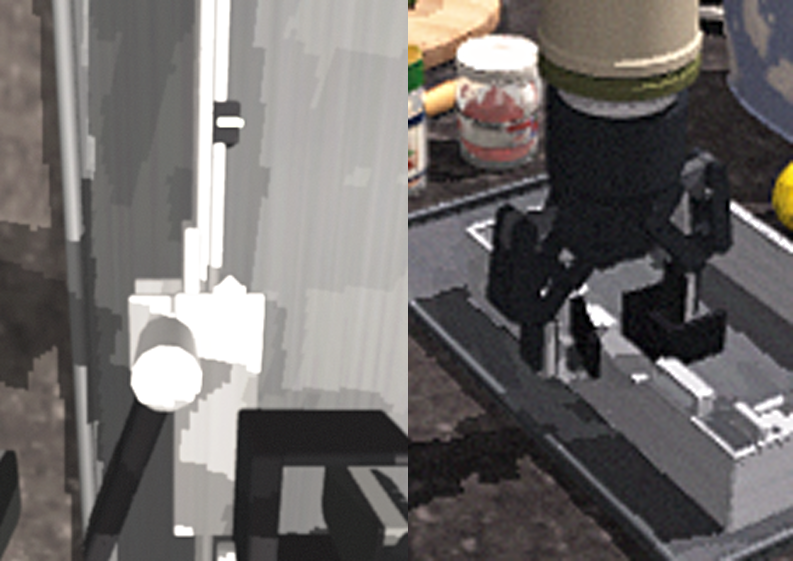

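Left: clip line at crop (230,122), a triangular pointer at crop (229,277), pin at (167,370). Right: the inner finger stands between the ears and the half has moved. I'll measure pointer vs line.

```bash
python3 - <<'E'
from fit import *
p=bot.snapshot('wrist');s=bot.sense()
f=lambda c,z:inframe(onz(p,(180+c[0]/1.7,c[1]/1.7),z)).round(1)
print('tri',f((229,277),60),'bar',f((192,228),53),'line',f((230,122),56),'pin',f((167,372),95),f((167,372),88),'ear outer',f((238,412),88), inframe(s['position']),s['force'])
E
```

```text
tri [-73.  -20.5  60. ] bar [-82.5  -8.6  53. ] line [-73.6  17.   56. ] pin [-88.9 -34.3  95. ] [-88.9 -36.8  88. ] ear outer [-73.  -46.3  88. ] [-88.02740283 -76.89402208  74.12232689] [-0.39531001 -0.16711701 -1.26332769]
```

Request:
arm_command:
  deltas:
    - [[1,0,0],[0,0,0]]
    - [[2,0,0],[0,0,0]]
    - [[2.7,0,0],[0,0,0]]
    - [[3.2,0,0],[0,0,0]]
    - [[3.2,0,0],[0,0,0]]

```text
time_s: 8.7
position: [482.4, -56.4, 73.9]
tcp_rot: [-180.0, -0.0, 98.6]
force: [0.0, -0.0, 0.7]
grip_width: 85.1
gripper_force: 0.0
```

```bash
python3 - <<'E'
from fit import *
s=bot.sense();print(inframe(s['position']).round(1),s['force'].round(1))
for i in range(2): p=bot.snapshot('wrist')
np.save('last.npy',p['img']);s=bot.sense();print(inframe(s['position']).round(1))
print(proj(p,f2w(Q,[[-73.5,17,56],[-73.5,12,60]])))
cv2.imwrite('pics/w4.png',cv2.resize(p['img'][100:220,260:360,::-1],None,fx=5,fy=5,interpolation=cv2.INTER_CUBIC))
E
```

```text
[-88.  -43.6  73.9] [ 0.  -0.   0.7]
[-88.1 -44.6  73.9]
[[313.44973072 150.11742684]
 [313.99149869 162.68435276]]
```

View pics/w4.png

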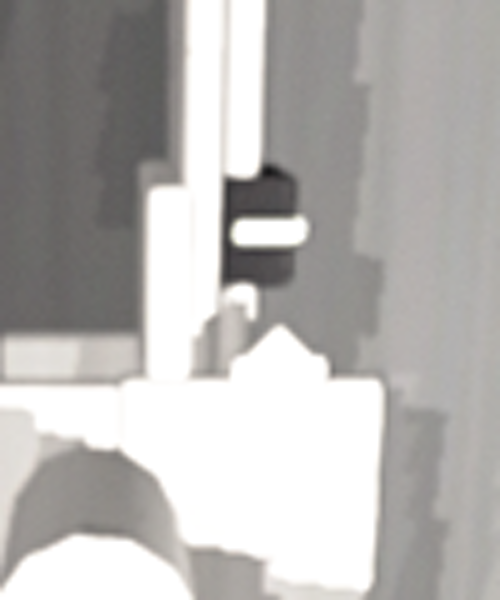

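The triangular pointer apex is at full-image (316.0,165.4) and the clip line centre at (313.8,146.4).

```bash
cat > meas.py <<'E'
from fit import *
def meas(p):
    g=cv2.cvtColor(p['img'],cv2.COLOR_RGB2GRAY).astype(float)
    return g
E
python3 - <<'E'
from fit import *
p=bot.snapshot('wrist')
f=lambda c,z:inframe(onz(p,c,z)).round(2)
print(f((316,165.4),60),f((313.8,146.4),56), f((313.8,146.4),57))
g=cv2.cvtColor(p['img'],cv2.COLOR_RGB2GRAY)
print(g[138:176,312:320])
E
```

```text
[-72.56  10.34  60.  ] [-73.39  18.19  56.  ] [-73.49  18.3   57.  ]
[[ 79  78  79  79  87  87  83 112]
 [ 79  80  78  80  85  85  87 116]
 [ 75  75  75  75  82  82  88 120]
 [ 68  68  71  71  73  79  91 129]
 [137 137 137 138 141 141 164 211]
 [255 255 255 255 255 255 255 255]
 [255 255 255 255 255 255 255 255]
 [255 255 255 255 255 255 255 255]
 [255 255 255 255 255 255 255 255]
 [255 255 255 255 255 255 254 234]
 [137 138 139 138 140 142 132 136]
 [ 67  70  73  73  77  83  99 136]
 [ 77  79  79  81  89  93 104 140]
 [ 78  83  83  84  92  97 105 141]
 [ 77  82  85  84  89  93 104 139]
 [ 78  81  83  84  82  86 105 141]
 [ 79  78  81  84  86  96 117 143]
 [ 80  84  85  90  99 115 134 146]
 [107 110 116 119 124 134 143 147]
 [137 141 148 145 145 146 148 145]
 [140 146 151 150 148 146 147 146]
 [138 147 148 149 146 148 146 145]
 [141 145 148 150 145 144 147 144]
 [142 145 147 148 147 144 146 145]
 [142 145 145 145 145 143 145 146]
 [142 143 148 155 160 146 142 144]
 [140 149 183 227 230 176 140 143]
 [147 189 249 255 255 244 177 143]
 [188 250 255 255 255 255 244 174]
 [251 255 255 255 255 255 255 244]
 [255 255 255 255 255 255 255 255]
 [255 255 255 255 255 255 255 255]
 [255 255 255 255 255 255 255 255]
 [255 255 255 255 255 255 255 255]
 [255 255 255 255 255 255 255 255]
 [255 255 255 255 255 255 255 255]
 [255 255 255 255 255 255 255 255]
 [255 255 255 255 255 255 255 255]]
```

```bash
cat > meas.py <<'E'
from fit import *
def meas(p):
    g=cv2.cvtColor(p['img'],cv2.COLOR_RGB2GRAY).astype(float)
    # line: dark clip with a white band, cols 312..315; apex: white below
    col=g[100:200,312:316].mean(1)
    b=col>137; e=np.flatnonzero(np.diff(b.astype(int)));return e+100,col
E
python3 - <<'E'
from fit import *
p=bot.snapshot('wrist')
f=lambda c,z:inframe(onz(p,c,z)).round(2)
print(f((315.5,163),60),f((314,145),56),cam(p)[1].round(3).tolist(),inframe(-cam(p)[1].T@cam(p)[2]))
E
```

```text
[-72.82  11.09  60.  ] [-73.31  18.5   56.  ] [[0.989, 0.147, -0.001], [0.14, -0.942, 0.304], [0.044, -0.301, -0.953]] [-88.25683592  33.62565925 196.35281335]
```

Request:
arm_command:
  deltas:
    - [[0.3,0,0],[0,0,0]]
    - [[0.6,0,0],[0,0,0]]
    - [[0.6,0,0],[0,0,0]]
    - [[0.6,0,0],[0,0,0]]

```text
time_s: 9.3
position: [481.7, -51.6, 74.0]
tcp_rot: [-180.0, -0.0, 98.5]
force: [0.0, -0.2, -0.9]
grip_width: 85.0
gripper_force: 0.0
```

```bash
python3 - <<'E'
from fit import *
for i in range(2): p=bot.snapshot('wrist')
s=bot.sense();print(inframe(s['position']).round(1),s['force'].round(1))
g=cv2.cvtColor(p['img'],cv2.COLOR_RGB2GRAY)
for r in range(148,172): print(r,g[r,304:322])
E
```

```text
[-88.1 -38.9  74. ] [-0.1  0.6  0. ]
148 [ 86  66  72  78  79  79  73  70  73  78  77  78  80  85 104 140 147 146]
149 [ 80  62  66  69  70  71  73  75  75  79  81  82  86  92 105 139 147 146]
150 [ 96  66  72  72  73  75  78  76  80  79  79  82  84  88 103 139 147 147]
151 [104  67  70  75  75  77  78  76  78  79  82  81  79  82 104 138 147 146]
152 [ 97  67  72  74  74  76  75  78  78  78  80  81  81  80 106 139 146 146]
153 [ 82  64  73  73  72  73  73  72  75  75  76  77  81  80 105 138 144 146]
154 [ 76  62  67  69  66  66  65  65  66  67  69  70  76  84 118 152 149 143]
155 [ 77  58  85 120 143 146 148 148 148 147 146 148 149 162 210 235 172 141]
156 [ 79  76 163 254 255 255 255 255 255 255 255 255 255 255 255 255 225 141]
157 [ 85  99 248 255 255 255 255 255 255 255 255 255 255 255 255 255 246 139]
158 [ 83 113 255 255 255 255 255 255 255 255 255 255 255 255 255 255 237 139]
159 [ 82 105 252 255 255 255 255 255 255 255 255 255 255 255 255 254 185 141]
160 [ 82  70 151 236 254 254 254 254 254 254 254 254 253 228 163 161 148 143]
161 [ 84  57  73  91  93  95  93  95  94  95  97  99 100  92 105 136 145 145]
162 [ 86  62  66  59  58  60  66  70  69  69  71  77  84  83 109 141 145 147]
163 [ 89  65  64  49  46  53  66  76  77  76  79  85  91  90 114 142 149 147]
164 [ 84  66  66  46  39  51  65  77  79  78  77  86  92  92 120 144 148 146]
165 [ 76  67  64  47  42  53  73  77  77  79  76  84  88  95 124 145 148 147]
166 [ 60  55  52  42  40  55  71  76  73  72  82  98  97  97 128 145 147 147]
167 [ 65  51  52  45  50  55  63  66  63  79 131 182 177 133 133 142 146 146]
168 [107  98  98  93  97  88  80  78  86 140 233 255 255 220 157 140 144 146]
169 [156 163 161 153 147 132 113 122 157 238 255 255 255 255 227 161 143 144]
170 [187 196 197 186 171 149 138 174 241 255 255 255 255 255 255 227 161 142]
171 [191 201 197 187 168 155 184 248 255 255 255 255 255 255 255 255 226 160]
```

```bash
python3 - <<'E'
from fit import *
p=bot.snapshot('wrist')
f=lambda c,z:inframe(onz(p,c,z)).round(2)
print(f((315.5,166.6),60),f((314,157.9),56),f((315.5,167.6),60))
E
```

```text
[-72.73  15.53  60.  ] [-73.09  18.79  56.  ] [-72.72  15.09  60.  ]
```

Request:
arm_command:
  deltas:
    - [[0.15,0.4,0],[0,0,0]]
    - [[0.3,0.9,0],[0,0,0]]
    - [[0.3,0.9,0],[0,0,0]]
    - [[0.3,0.9,0],[0,0,0]]

```text
time_s: 9.85
position: [490.4, -47.3, 74.0]
tcp_rot: [180.0, 0.0, 98.5]
force: [0.4, -0.0, -0.4]
grip_width: 84.9
gripper_force: 0.0
```

```bash
cat > meas.py <<'E'
from fit import *
# tip: fit both slanted edges of the triangle near the apex; line: half-level edges of its white band
def edge(v,th):  # first upward crossing
    i=np.flatnonzero((v[:-1]<th)&(v[1:]>=th))[0];return i+(th-v[i])/(v[i+1]-v[i])
def run(c0=None,verbose=True):
    for i in range(2): p=bot.snapshot('wrist')
    g=cv2.cvtColor(p['img'],cv2.COLOR_RGB2GRAY).astype(float)
    uL=proj(p,f2w(Q,[[-73.2,18.6,56]]))[0]; 
    s=bot.sense();print(inframe(s['position']).round(1),s['force'].round(1),s['grip_width'],uL)
    return p,g,uL
E
python3 - <<'E'
from meas import *
p,g,u=run()
c=int(u[0])
for r in range(int(u[1])-7,int(u[1])+18): print(r,c-8,g[r,c-8:c+10].astype(int))
E
```

```text
[-79.1 -35.9  74. ] [-0.1 -0.2 -0.1] 85.00755526842173 [293.52519651 164.97694135]
157 285 [ 68  67  69  71  72  73  74  76  74  71  76  75  75  99 138 145 143 141]
158 285 [ 70  68  69  67  71  71  70  72  71  75  74  77  72  98 138 147 143 142]
159 285 [ 68  66  67  68  71  70  69  71  71  72  75  75  74 101 139 147 143 142]
160 285 [ 68  64  65  64  63  65  66  66  66  66  69  68  70 100 140 145 142 140]
161 285 [ 63  68  80  81  80  81  80  81  80  82  83  85  90 135 184 159 141 139]
162 285 [ 65 118 179 208 210 208 209 209 209 209 209 207 202 242 255 221 146 137]
163 285 [ 85 203 255 255 255 255 255 255 255 255 255 255 255 255 255 255 157 137]
164 285 [ 92 239 255 255 255 255 255 255 255 255 255 255 255 255 255 255 158 137]
165 285 [ 65 183 255 255 255 255 255 255 255 255 255 255 255 255 255 244 150 138]
166 285 [ 41 100 196 254 254 254 254 254 255 255 255 255 255 221 208 170 140 138]
167 285 [ 43  48  71  87  91  87  84  92 137 202 225 212 156 105 126 139 140 141]
168 285 [ 42  35  37  34  27  26  29  68 151 233 254 243 167 107 128 141 142 140]
169 285 [ 43  37  37  36  32  38 
[... 332 characters left out ...]
255 255 255 255 255 255 255 255 255 255 243]
174 285 [131 236 255 255 255 255 255 255 255 255 255 255 255 255 255 255 255 255]
175 285 [186 255 255 255 255 255 255 255 255 255 255 255 255 255 255 255 255 255]
176 285 [209 255 255 255 255 255 255 255 255 255 255 255 255 255 255 255 255 255]
177 285 [218 255 255 255 255 255 255 255 255 255 255 255 255 255 255 255 255 255]
178 285 [247 255 255 255 255 255 255 255 255 255 255 255 255 255 255 255 255 255]
179 285 [255 255 255 255 255 255 255 255 255 255 255 255 255 255 255 255 255 255]
180 285 [255 255 255 255 255 255 255 255 255 255 255 255 255 255 255 255 255 255]
181 285 [255 255 255 255 255 255 255 255 255 255 255 255 255 255 255 255 255 255]
```

```bash
python3 - <<'E'
from fit import *
p=bot.snapshot('wrist')
f=lambda c,z:inframe(onz(p,c,z)).round(2)
print(f((295,166),60),f((295,166.6),60),f((294,164),56),f((294,164),57))
for d in bot.silhouettes('pointer',p)[:2]: print(d['score'],d['at'],np.argwhere(d['region']).min(0),np.argwhere(d['region']).max(0))
for d in bot.silhouettes('clip_line',p)[:2]: print(d['score'],d['at'])
E
```

```text
[-72.8  18.8  60. ] [-72.79  18.53  60.  ] [-73.08  19.01  56.  ] [-73.12  19.18  57.  ]
0.63 [326.8, 302.3] [245 300] [362 408]
0.58 [293.7, 262.7] [  0 209] [364 408]
0.48 [292.7, 161.5]
```

Request:
arm_command:
  deltas:
    - [[0.03,0,0],[0,0,0]]
    - [[0.03,0,0],[0,0,0]]
    - [[0.03,0,0],[0,0,0]]
    - [[0.03,0,0],[0,0,0]]
  grip: 5.2
  grip_force: 40

```text
time_s: 10.5
position: [489.4, -47.3, 73.8]
tcp_rot: [-179.9, -0.0, 98.5]
force: [-3.9, -0.6, 3.2]
grip_width: 52.3
gripper_force: 1.9
```

```bash
cat >> meas.py <<'E'
def gap(show=False):
    p,g,u=run()
    # line band: strongest white band near predicted place; sample its left part (4..8 px left of the tip column)
    c=int(round(u[0]));r0=int(round(u[1]))
    band=g[r0-10:r0+8,c-5:c-2].mean(1);i=np.argmax(band);
    a=r0-10+edge(band,150);b=None
    j=np.flatnonzero((band[:-1]>=150)&(band[1:]<150));j=j[j>=edge(band,150)][0];b=r0-10+j+(150-band[j])/(band[j+1]-band[j])
    rows=np.arange(int(b)+3,int(b)+6);L=[];Rr=[]
    for r in rows:
        w=g[r,c-12:c+16];m=np.flatnonzero(w>200);L.append(c-12+m[0]-(w[m[0]]-190)/max(w[m[0]]-w[m[0]-1],1));Rr.append(c-12+m[-1]+(w[m[-1]]-190)/max(w[m[-1]]-w[m[-1]+1],1))
    W=np.array(Rr)-L;k=np.polyfit(rows,W,1);ap=-k[1]/k[0];cc=np.mean(np.array(Rr)+L)/2
    f=lambda q,z:inframe(onz(p,q,z))
    print('line',(a+b)/2,'apex',cc,ap,'slope',k[0],'gap',f((c,(a+b)/2),56)[1]-f((cc,ap),60)[1])
    if show:
        for r in range(r0-7,r0+14): print(r,c-8,g[r,c-8:c+12].astype(int))
    return p
E
python3 -c "
from meas import *
p=gap(True)"
```

```text
[-79.7 -35.7  73.8] [-4.1  0.6  2.1] 52.20810212994286 [295.23897786 165.45884793]
line 164.39172747197244 apex 296.94153096595346 166.39072433376975 slope 1.9963879745866624 gap 0.21111925111949503
158 287 [ 63  73  72  73  72  73  73  75  72  77  83  84  75 103 143 148 144 145
 143 144]
159 287 [ 64  70  72  70  71  74  74  74  74  75  83  84  74 107 144 147 144 145
 143 143]
160 287 [ 62  66  68  68  66  70  68  69  68  72  81  82  75 104 139 147 144 143
 144 144]
161 287 [ 60  63  61  63  63  61  63  63  65  64  73  79  81 125 155 148 142 143
 143 143]
162 287 [ 63 114 165 177 173 174 175 175 174 174 175 168 176 232 239 173 138 142
 141 144]
163 287 [103 243 255 255 255 255 255 255 255 255 255 255 255 255 255 226 139 139
 143 141]
164 287 [139 255 255 255 255 255 255 255 255 255 255 255 255 255 255 246 139 139
 144 145]
165 287 [124 255 255 255 255 255 255 255 255 255 255 255 255 255 255 237 139 140
 143 144]
166 287 [ 74 194 255 255 255 255 255 255 255 255 255 255 255 254 254 186 137 143
 141 141]
167 287 [ 39  82 125 133 140 178 232 240 244 247 250 238 190 147 162 147 139 143
 
[... 309 characters left out ...]
5 159 251 255 255 255 255 255 255 255 229 161 137 140
 141 143]
172 287 [ 35  41  46  76 160 252 255 255 255 255 255 255 255 255 255 226 155 136
 138 140]
173 287 [ 62 111 149 198 255 255 255 255 255 255 255 255 255 255 255 255 229 186
 167 145]
174 287 [124 229 255 255 255 255 255 255 255 255 255 255 255 255 255 255 255 255
 255 189]
175 287 [184 255 255 255 255 255 255 255 255 255 255 255 255 255 255 255 255 255
 255 235]
176 287 [221 255 255 255 255 255 255 255 255 255 255 255 255 255 255 255 255 255
 255 242]
177 287 [232 255 255 255 255 255 255 255 255 255 255 255 255 255 255 255 255 255
 255 239]
178 287 [246 255 255 255 255 255 255 255 255 255 255 255 255 255 255 255 255 255
 255 251]
```

Request:
arm_command:
  deltas:
    - [[0.02,0,0],[0,0,0]]
    - [[0.02,0,0],[0,0,0]]
    - [[0.02,0,0],[0,0,0]]
  grip: 4.4

```text
time_s: 10.9
position: [489.8, -47.4, 73.9]
tcp_rot: [-180.0, 0.0, 98.4]
force: [-3.4, -2.0, 1.3]
grip_width: 44.2
gripper_force: 2.1
```

```bash
python3 -c "
from meas import *
p=gap()"
```

```text
[-79.4 -35.7  73.9] [-4.2 -3.9  2. ] 43.91712783407655 [294.28822306 165.15734186]
line 164.1123503852868 apex 295.9214270919108 166.60136712503783 slope 2.122854002782312 gap 0.4308927034671832
```

Request:
arm_command:
  deltas:
    - [[0.06,0,0],[0,0,0]]
    - [[0.06,0,0],[0,0,0]]
    - [[0.06,0,0],[0,0,0]]
  grip: 4.0

```text
time_s: 11.3
position: [489.9, -46.6, 74.0]
tcp_rot: [-180.0, 0.0, 98.5]
force: [-5.6, -3.0, 2.1]
grip_width: 40.1
gripper_force: 2.2
```

```bash
python3 -c "
from meas import *
p=gap()"
```

```text
[-79.2 -35.   73.9] [-4.  -2.1  1.2] 40.00078692031079 [293.92020257 166.76989818]
line 165.9994927076728 apex 295.3693330700882 167.56582628754683 slope 2.454645304844742 gap -0.001571942528553194
```

Request:
arm_command:
  deltas:
    - [[0.03,0,0],[0,0,0]]
    - [[0.03,0,0],[0,0,0]]
    - [[0.03,0,0],[0,0,0]]
  grip: 3.6

```text
time_s: 11.7
position: [490.2, -46.2, 74.1]
tcp_rot: [180.0, 0.0, 98.5]
force: [-3.0, -3.3, 0.5]
grip_width: 36.0
gripper_force: 2.7
```

```bash
python3 -c "
from meas import *
p=gap(True)"
```

```text
[-78.9 -34.6  74.1] [-2.9 -1.6  1.1] 35.98900135606562 [293.18632546 167.61175937]
line 166.72034690799396 apex 294.92253673823524 166.9243140528076 slope 2.2303089447865934 gap -0.618683089627762
161 285 [ 62  68  72  69  73  70  72  71  73  75  84  86  76 103 141 147 145 143
 143 142]
162 285 [ 64  68  68  69  68  72  72  70  71  71  80  84  75 102 138 144 143 142
 142 142]
163 285 [ 59  64  59  57  55  55  54  58  63  66  72  77  89 131 158 147 141 141
 141 144]
164 285 [ 61  95 117  88  74  75  75  80 109 138 144 141 171 238 241 173 137 139
 142 142]
165 285 [ 90 196 253 204 170 169 171 200 250 255 255 255 255 255 255 221 138 139
 142 143]
166 285 [125 255 255 255 241 240 246 255 255 255 255 255 255 255 255 237 136 140
 143 141]
167 285 [118 255 255 255 247 246 253 255 255 255 255 255 255 255 255 217 136 140
 142 143]
168 285 [ 75 186 254 240 227 225 234 255 255 255 255 255 255 246 241 175 138 141
 143 145]
169 285 [ 40  82 122 128 121 118 134 212 253 255 255 255 241 172 155 144 138 142
 143 142]
170 285 [ 34  41  43  41  44  73 146 236 255 255 255 255 255 216 156 138 139 140
 14
[... 307 characters left out ...]
5 255 255 255 255 255 255 255 255 255 255 255 255 255
 247 185]
175 285 [157 255 255 255 255 255 255 255 255 255 255 255 255 255 255 255 255 255
 255 231]
176 285 [169 255 255 255 255 255 255 255 255 255 255 255 255 255 255 255 255 255
 255 234]
177 285 [195 255 255 255 255 255 255 255 255 255 255 255 255 255 255 255 255 255
 255 235]
178 285 [238 255 255 255 255 255 255 255 255 255 255 255 255 255 255 255 255 255
 255 250]
179 285 [255 255 255 255 255 255 255 255 255 255 255 255 255 255 255 255 255 255
 255 255]
180 285 [255 255 255 255 255 255 255 255 255 255 255 255 255 255 255 255 255 255
 255 255]
181 285 [255 255 255 255 255 255 255 255 255 255 255 255 255 255 255 255 255 255
 255 255]
```

The pointer is now about 0.6 mm past the line, so I let the clamp's own drag bring it back while shutting further.

Request:
arm_command:
  deltas:
    - [[-0.06,0,0],[0,0,0]]
    - [[-0.06,0,0],[0,0,0]]
    - [[-0.06,0,0],[0,0,0]]
  grip: 3.4

```text
time_s: 12.1
position: [491.0, -46.1, 74.3]
tcp_rot: [179.9, -0.0, 98.5]
force: [3.5, 0.9, -1.7]
grip_width: 33.8
gripper_force: 4.7
```

```bash
sed -i "s/ap=-k\[1\]\/k\[0\]/ap=np.mean(rows-W\/2)/" meas.py; python3 -c "
from meas import *
p=gap()
p=gap()"
```

```text
[-78.1 -34.7  74.3] [ 4.8  1.3 -2.5] 34.169137689239264 [291.52302122 167.42363739]
line 166.62170398009948 apex 293.2082297513284 166.10678047596608 slope 2.8291894297732965 gap -0.9378525175044743
[-78.2 -34.7  74.3] [ 4.4  2.6 -2.4] 34.06494031285673 [291.58139111 167.3529513 ]
line 166.5963941086846 apex 293.1245804344406 166.04321840288466 slope 2.9912038169648882 gap -0.9546526919577225
```

```bash
python3 - <<'E'
from meas import *
p,g,u=run()
f=lambda c,z:inframe(onz(p,c,z))
# projection of the hypothetic tip (z60) if y equals line y
for z in (56,60): print(z,proj(p,f2w(Q,[[-73,18.7,z],[-73,19.7,z]])).round(2).tolist())
v=cv2.resize(p['img'][145:195,265:325,::-1],None,fx=10,fy=10,interpolation=cv2.INTER_NEAREST);cv2.imwrite('pics/w5.png',v)
E
```

```text
[-78.1 -34.7  74.3] [ 5.2  2.3 -2.9] 34.0649127327332 [291.58263951 167.2940682 ]
56 [[292.02, 167.08], [292.05, 164.9]]
60 [[292.36, 168.67], [292.38, 166.44]]
```

View pics/w5.png

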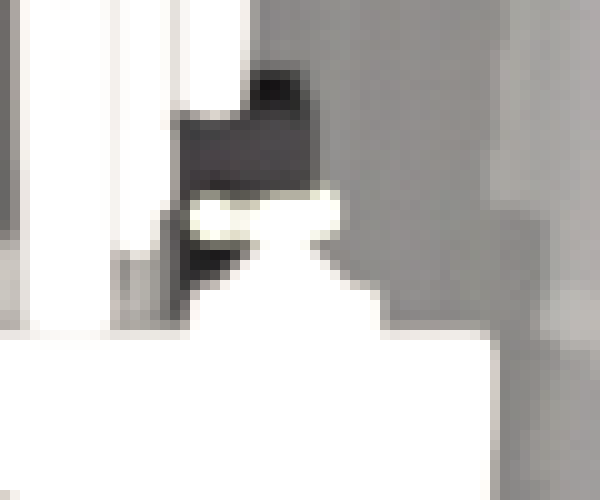

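The last picture shows the tip's edges meeting at about row 166 with the line centre also at row 166.5, whereas alignment needs the tip about 1.5 rows below the line: roughly 0.9 mm too far. I'll ease the half back through the pads before shutting fully.

Request:
arm_command:
  deltas:
    - [[-0.08,0,0],[0,0,0]]
    - [[-0.08,0,0],[0,0,0]]

```text
time_s: 12.6
position: [491.1, -47.1, 74.3]
tcp_rot: [179.9, -0.0, 98.5]
force: [4.8, 1.3, -1.7]
grip_width: 34.7
gripper_force: 4.8
```

```bash
python3 -c "
from meas import *
p=gap()"
```

```text
[-78.2 -35.6  74.3] [ 4.7  1.7 -2.1] 34.03893490124548 [291.58771038 165.25946763]
line 164.25635281248685 apex 293.0446167546799 166.39331279858467 slope 2.149205160776753 gap 0.27601099888559943
```

Request:
arm_command:
  deltas:
    - [[0.02,0.05,0],[0,0,0]]
    - [[0.02,0.05,0],[0,0,0]]
    - [[0.02,0.05,0],[0,0,0]]
  grip: 3.0
  grip_force: 40

```text
time_s: 13.0
position: [492.4, -46.9, 74.7]
tcp_rot: [179.8, 0.0, 98.5]
force: [7.4, 1.8, -2.6]
grip_width: 30.5
gripper_force: 18.4
```

```bash
python3 -c "
from meas import *
p=gap(True)"
```

```text
[-76.8 -35.7  74.6] [ 8.4  1.9 -2. ] 30.156083571481854 [288.60837305 165.07585235]
line 164.07668336795797 apex 290.029922338931 166.44479111965344 slope 2.2063812793553637 gap 0.3813453648340541
158 281 [ 65  69  70  73  72  71  73  72  74  73  74  74  86 124 143 147 145 144
 142 142]
159 281 [ 68  70  68  69  70  69  70  71  72  74  72  73  92 129 146 145 144 142
 141 141]
160 281 [ 64  67  63  66  66  66  63  67  67  67  68  71 100 139 144 144 143 141
 141 141]
161 281 [ 61  70  78  80  82  80  80  80  81  81  80  89 135 185 167 144 143 140
 140 141]
162 281 [ 84 150 202 213 211 210 211 211 210 210 209 203 244 255 241 161 140 140
 139 143]
163 281 [155 255 255 255 255 255 255 255 255 255 255 255 255 255 255 175 138 140
 140 140]
164 281 [210 255 255 255 255 255 255 255 255 255 255 255 255 255 255 163 137 141
 141 143]
165 281 [187 255 255 255 255 255 255 255 255 255 255 255 255 255 243 152 141 141
 140 141]
166 281 [109 204 254 254 254 254 254 255 255 255 255 255 231 214 169 143 140 138
 142 141]
167 281 [ 48  73  90  89  87  85  95 136 196 216 191 150 110 127 140 144 143 143
 14
[... 307 characters left out ...]
8 241 255 255 255 255 255 255 255 239 173 141 138 140
 140 141]
172 281 [ 46  62  82 147 243 255 255 255 255 255 255 255 255 255 244 179 144 138
 141 140]
173 281 [109 166 205 251 255 255 255 255 255 255 255 255 255 255 255 253 210 184
 165 143]
174 281 [207 255 255 255 255 255 255 255 255 255 255 255 255 255 255 255 255 255
 224 154]
175 281 [255 255 255 255 255 255 255 255 255 255 255 255 255 255 255 255 255 255
 254 165]
176 281 [255 255 255 255 255 255 255 255 255 255 255 255 255 255 255 255 255 255
 255 162]
177 281 [254 255 255 255 255 255 255 255 255 255 255 255 255 255 255 255 255 255
 252 179]
178 281 [255 255 255 255 255 255 255 255 255 255 255 255 255 255 255 255 255 255
 255 236]
```

Shut (opening 30.2 mm) and within about 0.2 mm of the mark. I'll firm the grip and check it stays.

Request:
arm_command:
  deltas:
    - [[0.02,0.1,0],[0,0,0]]
    - [[0.02,0.1,0],[0,0,0]]
    - [[0.02,0.1,0],[0,0,0]]
    - [[0.02,0.1,0],[0,0,0]]
  grip: 2.5
  grip_force: 40

```text
time_s: 13.5
position: [492.4, -46.9, 74.7]
tcp_rot: [179.9, 0.0, 98.5]
force: [3.4, 0.3, 5.2]
grip_width: 29.4
gripper_force: 39.2
```

```bash
python3 -c "
from meas import *
p=gap();print(bot.sense()['gripper_force'])
for k in ('lever','lever_pad','clamp_grip'):
  for d in bot.silhouettes(k,p)[:1]: print(k,d['score'],d['at'])
s=bot.snapshot('side')
for k in ('catch_grip','lever','clamp_grip'):
  for d in bot.silhouettes(k,s)[:1]: print(k,d['score'],d['at'],inframe(onz(s,d['at'],76)).round(1))
"
```

```text
[-76.8 -35.7  74.7] [4.6 1.2 6. ] 29.187385070448343 [288.59602577 165.05350575]
line 164.08053613053613 apex 290.0121392871975 166.46299624916563 slope 2.1523974761007674 gap 0.3898518984069774
39.214248061180115
lever 0.87 [251.9, 245.6]
lever_pad 0.71 [256.1, 246.9]
clamp_grip 0.79 [319.9, 271.5]
catch_grip 0.55 [350.4, 298.7] [ -12.  -174.6   76. ]
lever 0.64 [277.0, 279.0] [-94.3 -43.8  76. ]
clamp_grip 0.66 [342.9, 244.5] [109.9  -1.6  76. ]
```

```bash
python3 -c "
from meas import *
p=bot.snapshot('wrist')
for k in ('lever','clamp_grip'):
  d=bot.silhouettes(k,p)[0];r=d['region'];ys,xs=np.nonzero(r)
  print(k,d['score'],len(ys))
  for y in range(ys.min(),ys.max()+1,6):
    x=xs[ys==y]
    if len(x): a=inframe(onz(p,(x.min(),y),87));b=inframe(onz(p,(x.max(),y),87));print(y,x.min(),x.max(),a[:2].round(1),b[:2].round(1))
"
```

```text
Traceback (most recent call last):
IndexError: list index out of range
```

```bash
python3 -c "
from meas import *
for n in range(3):
 p=bot.snapshot('wrist')
 for d in bot.silhouettes('lever',p)[:1]:
  r=d['region'];ys,xs=np.nonzero(r);print('lever',d['score'],len(ys))
  for y in range(ys.min(),ys.max()+1,6):
    x=xs[ys==y]
    if len(x): print(y,x.min(),x.max(),inframe(onz(p,(x.min(),y),87))[:2].round(1),inframe(onz(p,(x.max(),y),87))[:2].round(1))
g=cv2.cvtColor(p['img'],cv2.COLOR_RGB2GRAY)
for r in range(205,262,6): print(r,g[r,236:300:2])
"
```

```text
lever 0.59 3766
191 250 257 [-88.1  14.4] [-85.6  14.4]
197 241 267 [-91.5  12.1] [-81.9  12.1]
203 237 270 [-93.1   9.8] [-80.9   9.8]
209 234 272 [-94.3   7.5] [-80.1   7.4]
215 232 271 [-95.2   5.1] [-80.5   5.1]
221 230 271 [-96.    2.7] [-80.5   2.7]
227 229 270 [-96.5   0.3] [-81.    0.3]
233 230 268 [-96.3  -2.2] [-81.7  -2.2]
239 233 266 [-95.3  -4.7] [-82.5  -4.7]
245 240 262 [-92.7  -7.2] [-84.1  -7.2]
251 242 262 [-92.   -9.8] [-84.2  -9.8]
257 243 263 [-91.7 -12.4] [-83.8 -12.4]
263 243 263 [-91.8 -15. ] [-83.9 -15. ]
269 243 263 [-91.9 -17.6] [-83.9 -17.6]
275 243 264 [-92.  -20.3] [-83.6 -20.3]
281 245 264 [-91.3 -23.1] [-83.6 -23.1]
287 246 264 [-91.  -25.8] [-83.7 -25.8]
293 246 263 [-91.1 -28.6] [-84.1 -28.6]
299 245 263 [-91.6 -31.5] [-84.2 -31.5]
305 245 263 [-91.7 -34.3] [-84.2 -34.3]
311 247 263 [-90.9 -37.3] [-84.3 -37.3]
317 247 263 [-91.  -40.2] [-84.3 -40.2]
323 247 263 [-91.1 -43.2] [-84.4 -43.2]
329 247 262 [-91.2 -46.3] [-84.8 -46.3]
335 246 262 [-91.8 -49.3] [-84.9 -49.4]
341 247 261 [-91.4 -52.5] [-85.4 -52.5]
lever 0.57 3481
192 251 258 [-87.8  14. ] [-
[... 1834 characters left out ...]
 187 224 223 223 219 218]
235 [255 255 255 255 255 255 255 255 255 255 255 255 255 255 255 255 241 133
 135 133 135 132 134 138 198 206 223 223 223 221 220 215]
241 [187 194 221 246 255 255 255 255 255 255 255 255 255 255 243 137 134 137
 136 133 135 158 200 202 211 226 223 223 223 221 220 205]
247 [ 74  71  73  66  87 131 160 164 145 100  61  38  19  84 139 138 136 136
 136 135 136 159 199 207 225 226 223 223 224 214  75  27]
253 [ 85 125 127  77  35  38  40  41  37  38  35  32  26  73 136 133 135 136
 135 134 136 135 142 168 205 224 224 223 224 203  55  31]
259 [129 134 134  99  35  41  39  40  42  39  36  34  22  60 134 135 136 136
 134 134 134 133 159 225 225 224 225 224 224 203  57  30]
```

The lever edge runs parallel to the wall (shut), the pointer is on the line within about 0.3 mm, the catch is free and the fingers hold the clamp. Handing in.

```bash
python3 -c "
from bench import bot
print(bot.sense()['gripper_force'],bot.hand_in())"
```

```text
the job is handed in; nothing more can be done
39.213886857032776 None
```

The job is handed in: the catch is fully home at the free end, the half is drawn out to the clip line (measured within about 0.4 mm), and the cam lever is shut, with the fingers still holding the clamp at about 39 N; while shutting it, the half ran about 0.9 mm past the line and I eased it back before the lever was fully shut.

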